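# Screw the plug into the microscope's camera port

## Task

Close the microscope head's open camera port with the orange-topped screw plug: set it upright in the port, ease it backwards (anticlockwise) until it drops into the thread start, then run it in clockwise until its black flange sits fully down on the port's rim, and let go. Never force it: a light touch only, because pressing hard or turning it against a blocked thread spoils the brass thread. Leave everything else on the bench where it is.

Things in the scene. Friction and masses are not known exactly. Their poses are not given: they have to be found in the camera images.
- plug: Loose screw plug, 58 mm tall, 0.1 to 0.16 kg, standing on its stem on the 4 mm blue mat. Origin: centre of the stem's foot, z up along the screw axis. Stem 27.6 mm across, foot chamfered 2 mm; three thread lugs 120 deg apart, 6 to 10 mm above the foot, out to 19.5 mm radius, the first on +x; black flange 54 mm across, 21.7 to 28 mm up; orange square head 24 x 24 mm, 28 to 58 mm up.
- plug_face (a point): centre of the flange's underside, 21.7 mm above the plug's foot; axes as the plug
- plug_grip (a point): on the plug's axis in the upper half of its square head (head 24 mm wide, 30 mm tall, sides square to the plug's x and y), 49 mm above its foot and 21 mm above the flange; grip it here across two flats. Any of the four sides may be regripped while the plug rests in the port. A press of 2 to 5 N is enough for all of it; the end stops are felt at about 0.1 to 0.2 N m.
- scope: Fixed microscope head: black foot 150 x 150 x 16 mm, blue body 105 mm square up to 80 mm, steel port collar on top, yellow knobs on +y and -y, eyepieces rising from the +x side to 110 mm high. Origin: centre of the foot's underside.
- port_seat (a point): Centre of the port's rim (top of the steel collar, 106 mm above the table, outside 56 mm, bore 42 mm), z up. Three brass lips in the bore leave a 31 mm hole for the stem. The thread's angle is not known: it varies and does NOT follow this frame. Lug on a lip: plug_face 8.5 to 14 mm above the rim. Dropped into a start: 5 to 7 mm. Home: 0.
- port_thread (a point): Bore centre 16 mm under the rim. Turned anticlockwise, a lug climbs its lip (6 mm at most; start within 110 deg; it may first slip 5 mm off a tooth onto the lip), then falls 9 mm into a 28 deg gap, which ends in a stop. Clockwise from there it runs under the lip, 5 mm down in 66 deg, stopping dead 70 to 85 deg on, home. Clockwise on top of a lip it jams. Over 60 N, all lugs added, spoils it.
- phone: white phone, 72 x 148 x 8 mm, loose, origin at the centre of its underside
- flux_jar: jar with green cap, 48 mm across, 42 mm tall, loose, origin at the centre of its underside
- cleaner: clear bottle with blue cap, 60 mm across, 150 mm tall, loose, origin at the centre of its underside
- driver: yellow-handled screwdriver, 150 mm long, lying loose
- lens: dark spare lens, 44 mm across, 32 mm tall, loose, origin at the centre of its underside
- battery: grey flat battery, 40 x 75 x 5 mm, loose, origin at the centre of its underside
- dish: small open aluminium dish, 90 x 60 x 18 mm, loose, origin at the centre of its underside
Mind the look-alikes: they are no part of the job. What is shaped like the plug but purple or red is not meant.

How it is judged:
On the way:
1. the plug has dropped into the thread start: in the port, upright, flange 4 to 7.5 mm above the rim (horizontal distance between plug_face and port_seat below 0.004 m and z of plug_face in the frame of port_seat between 0.004 and 0.0075 m), for 0.05 s.
At the end, for the whole second after the job is handed in: the plug stands upright (within 3.4 degrees) and centred (within 4 mm) in the port, its flange within 1.5 mm of the rim, at rest and released (horizontal distance between plug_face and port_seat below 0.004 m and z of plug_face in the frame of port_seat between -0.0025 and 0.0015 m and angle between plug's own z axis and vertical below 0.06 rad and linear speed of plug below 0.02 m/s); the robot touches nothing.
It fails at once if the plug is forced: more than 60 N in all between it and the port's thread (contact force between plug and collar above 60 N).
It fails at once if something else on the bench is shifted by more than 15 mm (distance of any of phone, flux_jar, cleaner, driver, lens, battery, dish from where it was at the start of the episode above 0.015 m).
It also fails if it takes over 72 s, if anything falls off the work surface, if the arm or the gripper's body presses on something with over 40 N, if the wrist force passes 120 N, or if a joint passes its speed limit or range.

## Robot

A 6-joint arm with a two-finger parallel gripper is mounted at the origin on the work surface. World frame = base frame: x ahead of the robot, y to its left, z up, the work surface at z = 0. Lengths are in m, angles in rad, forces in N, time in s.
With the tool pointing down it reaches from about 0.4 to 0.825 m from the base axis. Payload 7 kg.
Tool frame: the origin (TCP) lies between the finger pads; the fingertips stand 14 mm ahead of it and the grasp point (between the pads) lies 5 mm behind it; z points along the fingers, x is the direction in which the jaws open and shut, and the axes are right-handed (so a half turn about z gives the same grasp; the last joint's range is limited). The gripper opens to 88 mm and grips with 3 to 60 N. Pads are 19 mm wide; open, the fingers measure 130 mm over their backs; the gripper's body (78 mm by 193 mm) begins 47 mm behind the grasp point.
Start: joints at [-0.912, 0.359, 0.012, 0, -1.224, -0.288], TCP at [0.245, -0.629, 0.241] pointing down, gripper open.
Joint ranges: [-3.07, 3.07], [-1.43, 2.12], [-1.02, 1.25], [-3.03, 1.67], [-3.05, -0], [-3.03, 3.03]. Speed limits (rad/s): [2.39, 2.39, 3.01, 3.14, 3.14, 3.14].

## Interface

Orientations are given as a 3x3 rotation matrix whose columns are the frame's x, y, z axes.
In Python, from station import robot gives the robot as it stands.
- The arm moves only by the tool arm_command, never from a script. Its argument "rows" is a list of rows, each an object of numbers: "x", "y", "z": the shift along the world's x, y, z in m; "rx", "ry", "rz": the turn, a rotation vector about the world's x, y, z in degrees; "claw": the gripper command: -1 is fully open, 1 is shut, values between are in proportion. A call has 1 to 10 rows; each row is the pose to reach, as a shift and turn from the pose commanded when the call began; what a row does not reach only later rows make up. A row lasts 1/8 s, in which the tool goes at most 62.5 mm and 10.7 degrees, less where a joint would pass 70% of its speed; a pose out of reach is approached as far as the arm can. A call with a gripper value outside its range is refused whole. The fingers move at their own pace and stop on an object; the grip force is fixed at half the most. Time passes only in rows, so rows that repeat a pose let the fingers close. It gives the time, the measured TCP pose, the force and the opening at its end, in the units of the state.
- robot.get_obs(): the state, without advancing time (a new reading comes with each control period).
- robot.read_camera(name): name is "scene" or "top"; returns (picture, depth): 480x640x3 uint8, red, green, blue; 480x640 float32, m along the optical axis (not along the pixel's ray), 0 where there is no reading.
- robot.calibration(name): a dict with "fx", "fy", "cx", "cy" (pixels), "R" (3x3) and "t" (3): a world point X has camera coordinates R X + t. Camera axes: x right, y down, z forward; pixel columns grow to the right and rows downward; lengths in m; the calibration is good to about 2 mm. A picture is of the moment at which its call begins. calibration takes no time and is no camera call.
- robot.job_done(): hands the job in, once; it reports no verdict.
Trained networks look in the newest picture that a camera, given by its name, has taken for a name from the list of things; names that differ only in an ending like _2 or _b are one class to them, and where a whole thing is asked for, a point or a joint stands for the part that bears it (a point fixed in the world has none). Each returns a list of dicts, best first, with "score" (0 to 1); they miss things now and then, are a little off and sometimes report something else, mostly with a low value. They report only what shows in the picture. A call takes as long as a camera call. They do not tell look-alikes from the thing itself.
- robot.look_for(camera, thing): "extent" ([centre column, centre row, width, height] in pixels, round what is visible of it).
- robot.trace(camera, thing): "region" (480x640 bool, what is visible of it) and "extent" ([centre column, centre row, width, height] in pixels, round what is visible of it).
The state is a dict: "time_s": time; "joint_pos": joint angles; "dq": joint speeds; "tau": joint torques, N m; "eef_pos": TCP position; "orientation": TCP orientation; "ft_force": force on the tool from outside, world axes, zero at the start; "torque": the same for the moment, N m; "opening": finger opening in m.
Only numpy, scipy, OpenCV 4.12 (cv2) and the standard library are available. Lean on these libraries where they do the work, as an engineer would, in place of code of your own. Each camera call takes 0.05 s, during which the arm holds its last target. There are 200 camera calls.

## Working session

There is one attempt and no reset: what is moved stays moved. The work goes in short steps, Python scripts to look and compute and a tool call to move; the robot and the scene stay as the last step left them, time stands still between calls to the robot, and variables do not carry over. Pictures are saved under pics/ and viewed, about 8 in all and at most 12, crops included, and the job is handed in when it is done.

Besides the shell and the picture viewer there is one more tool, called after "Request:" as name([rows], argument=value, ...), one row to a line, values as JSON. arm_command: Moves the arm, as the interface text tells. Its arguments: {"type":"object","properties":{"rows":{"type":"array","items":{"type":"object","properties":{"x":{"type":"number"},"y":{"type":"number"},"z":{"type":"number"},"rx":{"type":"number"},"ry":{"type":"number"},"rz":{"type":"number"},"claw":{"type":"number"}}}}},"required":["rows"]}

```bash
mkdir -p pics; ls; python3 - <<'E'
from station import robot
import cv2,numpy as np
for n in("scene","top"):
    p,d=robot.read_camera(n); cv2.imwrite(f"pics/{n}0.png",p[:,:,::-1]); np.savez(f"{n}0.npz",p=p,d=d)
    c=robot.calibration(n); print(n,c)
    for t in("plug","scope"):
        print(t,[(round(r["score"],2),np.round(r["extent"])) for r in robot.look_for(n,t)])
o=robot.get_obs();print(o)
E
```

```text
pics
scene {'fx': 531.5957822412366, 'fy': 531.5957822412366, 'cx': 319.1695309441097, 'cy': 250.9502411118774, 'R': array([[-0.39053495,  0.92040981, -0.01811719],
       [ 0.59498369,  0.23733972, -0.767896  ],
       [-0.70247908, -0.31066966, -0.64031828]]), 't': array([ 0.30439859, -0.20300435,  1.52135781])}
plug [(0.96, array([214., 317.,  26.,  31.])), (0.87, array([328., 214.,  18.,  28.])), (0.83, array([291., 263.,  22.,  26.]))]
scope [(0.89, array([433., 314., 108.,  90.]))]
top {'fx': 434.94501250946314, 'fy': 434.94501250946314, 'cx': 329.0338935984644, 'cy': 239.44352589396055, 'R': array([[-0.00483359, -0.99991313, -0.01226252],
       [-0.99832986,  0.00553116, -0.0575057 ],
       [ 0.05756853,  0.01196408, -0.99826987]]), 't': array([-0.11755207,  0.52599152,  0.91046736])}
plug [(0.79, array([392., 149.,  28.,  27.])), (0.77, array([360., 244.,  27.,  25.])), (0.67, array([360., 354.,  28.,  32.]))]
scope [(0.63, array([202., 228.,  82., 113.])), (0.29, array([295., 198.,  22.,  22.])), (0.25, array([455., 287.,  18.,  70.]))]
{'time_s': 0.3, 'joint_pos': array([-9.11925916e-01,  3.58901324e-01,  1.16591500e-02, -8.61196764e-05,
       -1.22409913e+00, -2.88125902e-01]), 'dq': array([-6.02093833e-05,  4.92935321e-04,  1.73856626e-03, -3.04277611e-04,
       -1.37747216e-03,  2.35203861e-04]), 'tau': array([-9.33299953e-05, -5.81809902e+01,  2.92817330e+01,  6.99002042e+00,
        9.26594250e-03, -9.73922988e-05]), 'eef_pos': array([ 0.24450072, -0.62900725,  0.24024575]), 'orientation': array([[-3.62282089e-01,  9.32068461e-01, -2.69602565e-04],
       [ 9.32068340e-01,  3.62282181e-01,  4.80487590e-04],
       [ 5.45519534e-04, -7.72159676e-05, -9.99999848e-01]]), 'ft_force': array([-0.45502834, -0.15531996,  0.26886601]), 'torque': array([0.05317376, 0.02281115, 0.00048058]), 'opening': 0.08763408287620787}
```

```bash
python3 - <<'E'
import cv2,numpy as np
a=cv2.imread("pics/scene0.png");b=cv2.imread("pics/top0.png")
cv2.imwrite("pics/both.png",np.hstack([cv2.resize(a[180:400,150:540],None,fx=1.02,fy=1.02,interpolation=3)[:, :400],cv2.resize(b[110:400,110:480],(400,314))[:224]]) if 0 else a)
t=cv2.resize(b[100:400,120:480],None,fx=2,fy=2,interpolation=cv2.INTER_CUBIC);cv2.imwrite("pics/topc.png",t)
E
```

```text
(no output)
```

View pics/scene0.png

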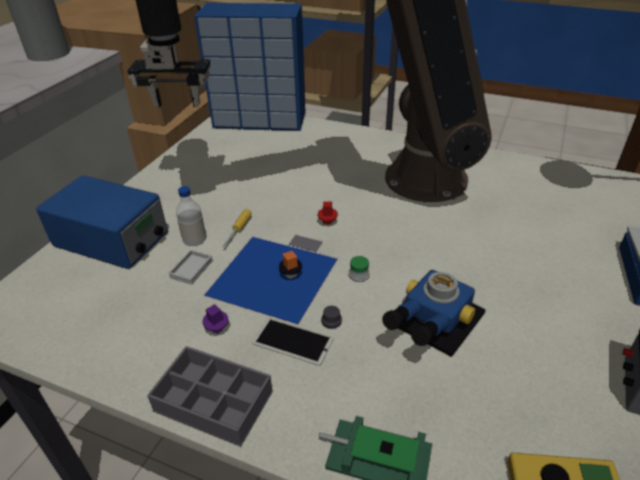

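View pics/topc.png

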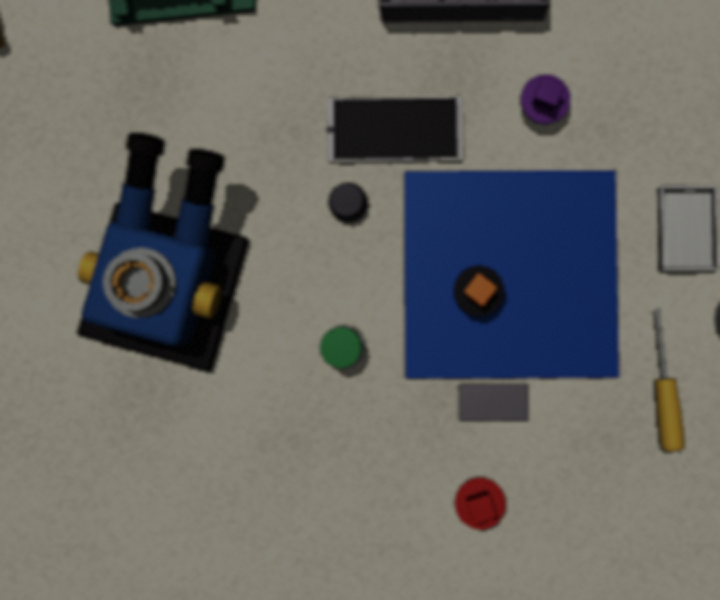

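The scene view shows three plug-shaped things. In the top picture they are orange at (360,244) on the blue mat, purple at (392,149) and red at (360,354). The orange-headed one with the black flange on the mat fits the description. The scope's port is near top (190,240). Next I'll measure both and enlarge them to confirm.

```bash
cat > h.py <<'E'
from station import robot
import cv2,numpy as np
def cloud(n,d):
    c=robot.calibration(n);v,u=np.mgrid[:480,:640]
    P=np.stack([(u-c["cx"])/c["fx"]*d,(v-c["cy"])/c["fy"]*d,d],-1)
    return (P-c["t"])@c["R"]
def ray(n,uv,z):
    c=robot.calibration(n);uv=np.atleast_2d(uv).astype(float)
    r=np.c_[(uv[:,0]-c["cx"])/c["fx"],(uv[:,1]-c["cy"])/c["fy"],np.ones(len(uv))]@c["R"]
    o=-c["R"].T@c["t"];return o+r*((z-o[2])/r[:,2])[:,None]
E
python3 - <<'E'
from h import *
for n in("top","scene"):
    f=np.load(n+"0.npz");p,d=f["p"],f["d"];W=cloud(n,d)
    h=cv2.cvtColor(p,cv2.COLOR_RGB2HSV)
    # orange near plug
    m=(h[...,0]>4)&(h[...,0]<18)&(h[...,1]>140)
    box=np.zeros_like(m); 
    if n=="top": box[225:265,340:385]=1
    else: box[245:285,270:310]=1
    m&=box; P=W[m&(d>0)]
    print(n,"orange px",m.sum(),"z pct",np.percentile(P[:,2],[5,50,95]))
    top=P[P[:,2]>np.percentile(P[:,2],95)-.006]; print(" top med",np.median(top,0),(top.max(0)+top.min(0))/2)
    if n=="top":
        uv=np.argwhere(m)[:,::-1]
        q=ray(n,uv,0.062)[:,:2];r=cv2.minAreaRect((q*1000).astype(np.float32));print(" rect",r)
    # collar
    s=np.abs(W[...,2]-.106)<.006
    b=np.zeros_like(s)
    if n=="top": b[210:275,155:225]=1
    else: b[262:310,415:470]=1
    C=W[s&b]; (c,rad)=cv2.minEnclosingCircle((C[:,:2]*1000).astype(np.float32));print(" collar",len(C),np.median(C,0),c,rad)
    x=C[:,0];y=C[:,1];print(" mid pct",(np.percentile(C,2,axis=0)+np.percentile(C,98,axis=0))/2)
    for thing in("flux_jar","cleaner","lens"): pass
f=np.load("top0.npz");p=f["p"][:,:,::-1]
a=cv2.resize(p[215:275,330:390],(480,480),interpolation=2);b=cv2.resize(p[205:285,150:230],(320,480),interpolation=2) if 0 else cv2.resize(p[210:270,160:220],(480,480),interpolation=2)
s=np.load("scene0.npz")["p"][:,:,::-1]
c=cv2.resize(s[235:295,260:320],(300,300),interpolation=2)
cv2.imwrite("pics/crop1.png",cv2.resize(np.hstack([a,b]),(800,400)))
E
```

```text
top orange px 205 z pct [0.02999906 0.05997048 0.06302564]
 top med [ 0.51300778 -0.18326607  0.06110485] [ 0.51222869 -0.18430566  0.06098798]
 rect ((511.7633056640625, -183.08543395996094), (29.191102981567383, 29.319807052612305), 50.992828369140625)
 collar 411 [0.5205567  0.15195029 0.10458175] (520.0745849609375, 153.47323608398438) 28.51634407043457
 mid pct [0.51972286 0.15331304 0.10392366]
scene orange px 206 z pct [0.0344983  0.05413395 0.06644728]
 top med [ 0.51622211 -0.18277458  0.06490918] [ 0.51475183 -0.1820654   0.06491737]
 collar 417 [0.52047686 0.15528655 0.10744966] (519.3123779296875, 154.5746307373047) 30.99614143371582
 mid pct [0.51951719 0.15437108 0.10586684]
```

View pics/crop1.png

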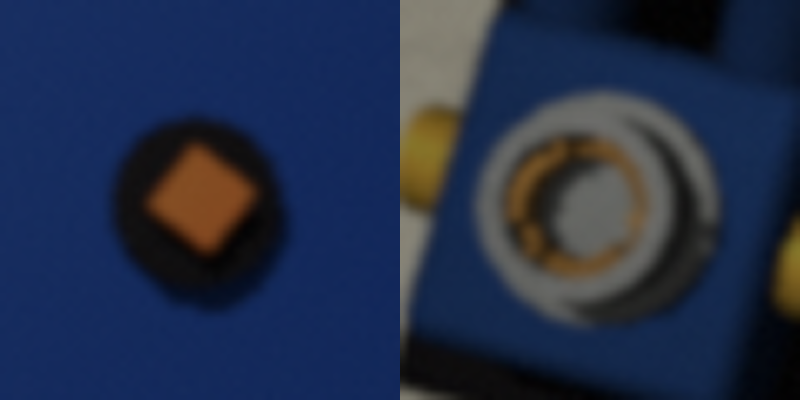

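The crop confirms the orange plug on the mat: orange head, black flange, square sides at about 51°/141°. The port shows three brass lips. Going above the plug.

Request:
arm_command([
  {"x": 0.2685, "y": 0.446, "z": -0.1, "rz": 29.8, "claw": -1},
  {"x": 0.2685, "y": 0.446, "z": -0.1, "rz": 29.8, "claw": -1},
  {"x": 0.2685, "y": 0.446, "z": -0.1, "rz": 29.8, "claw": -1},
  {"x": 0.2685, "y": 0.446, "z": -0.1, "rz": 29.8, "claw": -1},
  {"x": 0.2685, "y": 0.446, "z": -0.1, "rz": 29.8, "claw": -1},
  {"x": 0.2685, "y": 0.446, "z": -0.1, "rz": 29.8, "claw": -1},
  {"x": 0.2685, "y": 0.446, "z": -0.1, "rz": 29.8, "claw": -1},
  {"x": 0.2685, "y": 0.446, "z": -0.1, "rz": 29.8, "claw": -1},
  {"x": 0.2685, "y": 0.446, "z": -0.1, "rz": 29.8, "claw": -1},
  {"x": 0.2685, "y": 0.446, "z": -0.1, "rz": 29.8, "claw": -1},
])

```text
$.rows[0]: bad value
```

Request:
arm_command([
  {"x": 0.03, "y": 0.05, "z": 0.0, "rx": 0, "ry": 0, "rz": 3, "claw": -1.0},
])

```text
time_s: 0.42
eef_pos: [0.2734, -0.5804, 0.2393]
orientation: [[-0.408, 0.913, -0.001], [0.913, 0.408, 0.001], [0.001, -0.001, -1.0]]
ft_force: [2.5, 1.3, -0.7]
opening: 0.0881
```

Request:
arm_command([
  {"x": 0.24, "y": 0.396, "z": -0.1, "rx": 0, "ry": 0, "rz": 27, "claw": -1.0},
  {"x": 0.24, "y": 0.396, "z": -0.1, "rx": 0, "ry": 0, "rz": 27, "claw": -1.0},
  {"x": 0.24, "y": 0.396, "z": -0.1, "rx": 0, "ry": 0, "rz": 27, "claw": -1.0},
  {"x": 0.24, "y": 0.396, "z": -0.1, "rx": 0, "ry": 0, "rz": 27, "claw": -1.0},
  {"x": 0.24, "y": 0.396, "z": -0.1, "rx": 0, "ry": 0, "rz": 27, "claw": -1.0},
  {"x": 0.24, "y": 0.396, "z": -0.1, "rx": 0, "ry": 0, "rz": 27, "claw": -1.0},
  {"x": 0.24, "y": 0.396, "z": -0.1, "rx": 0, "ry": 0, "rz": 27, "claw": -1.0},
  {"x": 0.24, "y": 0.396, "z": -0.1, "rx": 0, "ry": 0, "rz": 27, "claw": -1.0},
  {"x": 0.24, "y": 0.396, "z": -0.1, "rx": 0, "ry": 0, "rz": 27, "claw": -1.0},
  {"x": 0.24, "y": 0.396, "z": -0.1, "rx": 0, "ry": 0, "rz": 27, "claw": -1.0},
])

```text
time_s: 1.68
eef_pos: [0.5144, -0.1831, 0.1406]
orientation: [[-0.78, 0.626, -0.0], [0.626, 0.78, -0.0], [0.0, -0.0, -1.0]]
ft_force: [-1.2, -0.7, -0.1]
opening: 0.0877
```

Request:
arm_command([
  {"x": -0.001, "y": 0, "z": -0.04, "rx": 0, "ry": 0, "rz": 0, "claw": -1},
  {"x": -0.001, "y": 0, "z": -0.07, "rx": 0, "ry": 0, "rz": 0, "claw": -1},
  {"x": -0.001, "y": 0, "z": -0.091, "rx": 0, "ry": 0, "rz": 0, "claw": -1},
  {"x": -0.001, "y": 0, "z": -0.091, "rx": 0, "ry": 0, "rz": 0, "claw": -1},
  {"x": -0.001, "y": 0, "z": -0.091, "rx": 0, "ry": 0, "rz": 0, "claw": 1},
  {"x": -0.001, "y": 0, "z": -0.091, "rx": 0, "ry": 0, "rz": 0, "claw": 1},
  {"x": -0.001, "y": 0, "z": -0.091, "rx": 0, "ry": 0, "rz": 0, "claw": 1},
  {"x": -0.001, "y": 0, "z": -0.091, "rx": 0, "ry": 0, "rz": 0, "claw": 1},
  {"x": -0.001, "y": 0, "z": -0.091, "rx": 0, "ry": 0, "rz": 0, "claw": 1},
  {"x": -0.001, "y": 0, "z": -0.091, "rx": 0, "ry": 0, "rz": 0, "claw": 1},
])

```text
time_s: 2.92
eef_pos: [0.5136, -0.1831, 0.0496]
orientation: [[-0.78, 0.626, 0.0], [0.626, 0.78, -0.0], [-0.0, 0.0, -1.0]]
ft_force: [0.5, -0.5, -0.1]
opening: 0.0332
```

Request:
arm_command([
  {"x": 0, "y": 0, "z": 0, "rx": 0, "ry": 0, "rz": 0, "claw": 1},
  {"x": 0, "y": 0, "z": 0, "rx": 0, "ry": 0, "rz": 0, "claw": 1},
  {"x": 0, "y": 0, "z": 0, "rx": 0, "ry": 0, "rz": 0, "claw": 1},
  {"x": 0, "y": 0, "z": 0, "rx": 0, "ry": 0, "rz": 0, "claw": 1},
  {"x": 0, "y": 0, "z": 0.04, "rx": 0, "ry": 0, "rz": 0, "claw": 1},
  {"x": 0, "y": 0, "z": 0.1, "rx": 0, "ry": 0, "rz": 0, "claw": 1},
  {"x": 0, "y": 0, "z": 0.14, "rx": 0, "ry": 0, "rz": 0, "claw": 1},
  {"x": 0, "y": 0, "z": 0.14, "rx": 0, "ry": 0, "rz": 0, "claw": 1},
])

```text
time_s: 3.92
eef_pos: [0.5154, -0.1833, 0.1932]
orientation: [[-0.78, 0.626, 0.007], [0.626, 0.78, -0.001], [-0.006, 0.004, -1.0]]
ft_force: [0.2, 0.5, -2.0]
opening: 0.0239
```

Request:
arm_command([
  {"x": 0.007, "y": 0.337, "z": 0, "rx": 0, "ry": 0, "rz": 0, "claw": 1},
  {"x": 0.007, "y": 0.337, "z": 0, "rx": 0, "ry": 0, "rz": 0, "claw": 1},
  {"x": 0.007, "y": 0.337, "z": 0, "rx": 0, "ry": 0, "rz": 0, "claw": 1},
  {"x": 0.007, "y": 0.337, "z": 0, "rx": 0, "ry": 0, "rz": 0, "claw": 1},
  {"x": 0.007, "y": 0.337, "z": 0, "rx": 0, "ry": 0, "rz": 0, "claw": 1},
  {"x": 0.007, "y": 0.337, "z": 0, "rx": 0, "ry": 0, "rz": 0, "claw": 1},
  {"x": 0.007, "y": 0.337, "z": 0, "rx": 0, "ry": 0, "rz": 0, "claw": 1},
  {"x": 0.007, "y": 0.337, "z": 0, "rx": 0, "ry": 0, "rz": 0, "claw": 1},
])

```text
time_s: 4.92
eef_pos: [0.52, 0.1533, 0.1886]
orientation: [[-0.78, 0.626, -0.002], [0.626, 0.78, -0.001], [0.001, -0.002, -1.0]]
ft_force: [-0.5, -0.3, -0.6]
opening: 0.0235
```

```bash
python3 - <<'E'
from h import *
print(robot.get_obs())
ims=[]
for n in("scene","top"):
    p,d=robot.read_camera(n); np.savez(n+"1.npz",p=p,d=d)
    for t in robot.trace(n,"plug")[:3]: print(n,round(t["score"],2),np.round(t["extent"]))
    y,x=(215,385) if n=="scene" else(180,130)
    ims.append(cv2.resize(p[y:y+120,x:x+120,::-1],(400,400),interpolation=2))
cv2.imwrite("pics/h1.png",np.hstack(ims))
E
```

```text
{'time_s': 4.925, 'joint_pos': array([ 6.48183362e-01,  1.83325540e-01, -3.54756794e-01, -2.30810738e-04,
       -1.03446872e+00, -1.32446121e+00]), 'dq': array([-0.01651875, -0.00761903,  0.00108733,  0.00058106, -0.00275395,
       -0.00054667]), 'tau': array([ 7.44599383e-01, -4.18557894e+01,  2.72679502e+01,  6.52436569e+00,
       -3.42371897e-02, -1.66791579e-02]), 'eef_pos': array([0.52000493, 0.15331457, 0.18864999]), 'orientation': array([[-7.79833389e-01,  6.25985287e-01, -1.51861255e-03],
       [ 6.25986822e-01,  7.79833114e-01, -9.01228592e-04],
       [ 6.20108515e-04, -1.65343959e-03, -9.99998441e-01]]), 'ft_force': array([-0.54361796, -0.31873491, -0.56414743]), 'torque': array([ 0.01478162,  0.07493544, -0.05767991]), 'opening': 0.023510000320356272}
scene 0.67 [448. 254.  27.  34.]
scene 0.63 [329. 213.  18.  25.]
scene 0.58 [214. 318.  25.  34.]
top 0.95 [360. 352.  27.  32.]
top 0.89 [394. 150.  28.  31.]
top 0.6 [178. 243.  25.  21.]
```

View pics/h1.png

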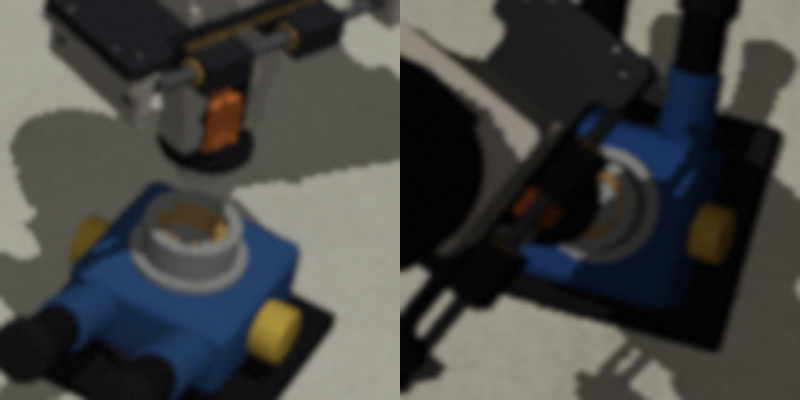

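The plug hangs upright in the gripper. In the scene crop its flange is at about (207,150), directly above the port at (193,215). I'll compare the flange and collar outlines with their projected positions before lowering.

```bash
cat >> h.py <<'E'
def proj(n,X):
    c=robot.calibration(n);q=X@c["R"].T+c["t"];return np.c_[q[:,0]/q[:,2]*c["fx"]+c["cx"],q[:,1]/q[:,2]*c["fy"]+c["cy"]]
E
python3 - <<'E'
from h import *
p=np.load("scene1.npz")["p"][:,:,::-1].copy()
a=np.linspace(0,2*np.pi,120);ring=lambda x,y,z,r:np.c_[x+r*np.cos(a),y+r*np.sin(a),z+0*a]
S=6;y0,x0=225,415
im=cv2.resize(p[y0:y0+85,x0:x0+70],None,fx=S,fy=S,interpolation=2);im=cv2.convertScaleAbs(im,alpha=1.8)
im2=im.copy()
f=0.1886-0.0495+0.004 # foot
for X,c in((ring(.52,.1533,f+.0217,.027),(0,255,0)),(ring(.52,.1533,f+.028,.027),(0,255,0)),(ring(.52,.1533,f,.0138),(0,255,255)),(ring(.5196,.154,.106,.028),(0,0,255)),(ring(.5196,.154,.106,.021),(0,0,255))):
    q=(proj("scene",X)+.5-[x0,y0])*S; cv2.polylines(im2,[q.astype(int)],True,c,1)
cv2.imwrite("pics/ov.png",np.hstack([im,im2])[:, :800] if 0 else cv2.resize(np.hstack([im[:, :],im2]),(800,486)))
E
```

```text
(no output)
```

View pics/ov.png

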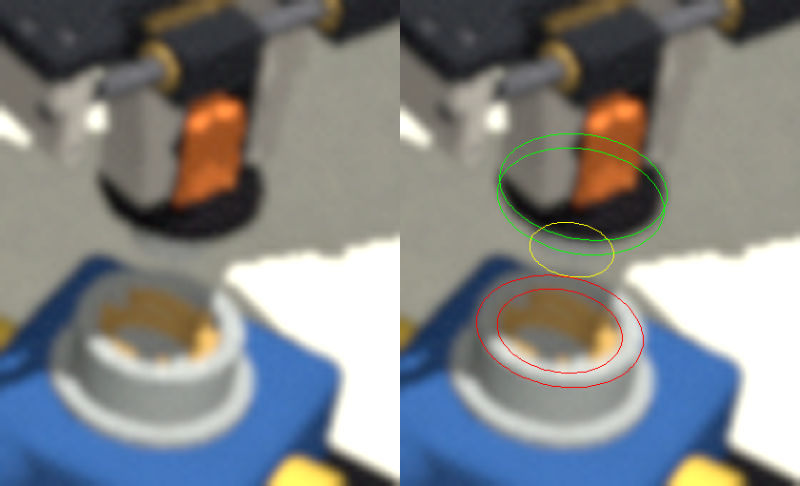

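```bash
python3 - <<'E'
from h import *
for k,foot in((0,.004),(1,.1431)):
    f=np.load(f"scene{k}.npz");p,d=f["p"],f["d"];W=cloud("scene",d);h=cv2.cvtColor(p,cv2.COLOR_RGB2HSV)
    y0,x0=(245,270) if k==0 else (232,425)
    b=np.zeros(d.shape,bool);b[y0:y0+40,x0:x0+40]=1
    o=b&(h[...,0]>4)&(h[...,0]<18)&(h[...,1]>140)&(d>0)
    bl=b&(p.max(2)<45)&(d>0)
    print(k,"orange z-foot",np.percentile(W[o][:,2],[2,10,50,90,98])-foot)
    P=W[bl];P=P[(P[:,2]-foot<.045)&(P[:,2]-foot>.012)];print("  black",len(P),"z-foot",np.percentile(P[:,2],[5,25,50,75,95])-foot, "xy mid",(np.percentile(P,3,axis=0)+np.percentile(P,97,axis=0))/2)
    r,c=np.where(o);print("  orange rows",r.min(),r.max(),"cols",c.min(),c.max())
    c0=(.513,-.183) if k==0 else(.52,.1533); t=np.radians(51.2);R=np.array([[np.cos(t),-np.sin(t)],[np.sin(t),np.cos(t)]])
    cor=np.array([[x,y] for x in(-.012,.012) for y in(-.012,.012)])@R.T+c0
    for z in(.028,.058): q=proj("scene",np.c_[cor,np.full(4,foot+z)]);print("  pred z",z,q.round(1).tolist())
E
```

```text
0 orange z-foot [0.02971762 0.0324714  0.05013395 0.0616212  0.0633228 ]
  black 151 z-foot [0.02672851 0.02923462 0.03076963 0.03187315 0.03298834] xy mid [ 0.51779881 -0.18182212  0.03344867]
  orange rows 252 269 cols 283 297
  pred z 0.028 [[283.2, 264.8], [292.8, 261.4], [287.8, 271.0], [297.5, 267.5]]
  pred z 0.058 [[282.4, 254.7], [292.1, 251.3], [287.1, 260.8], [296.9, 257.3]]
1 orange z-foot [0.03005267 0.03304186 0.05027314 0.06168603 0.06519544]
  black 178 z-foot [0.02619097 0.02874852 0.03039902 0.0315551  0.03286808] xy mid [0.52773507 0.15479608 0.17255888]
  orange rows 241 261 cols 445 457
  pred z 0.028 [[437.4, 255.4], [447.5, 251.4], [445.5, 262.7], [455.7, 258.6]]
  pred z 0.058 [[439.4, 243.1], [449.7, 239.1], [447.7, 250.3], [458.1, 246.2]]
```

Orange and flange heights relative to the hand are the same before and after the lift, so nothing slipped, and both cameras agree with the port centre. Lowering in steps.

Request:
arm_command([
  {"x": 0, "y": 0.0005, "z": -0.02, "rx": 0, "ry": 0, "rz": 0, "claw": 1},
  {"x": 0, "y": 0.0005, "z": -0.035, "rx": 0, "ry": 0, "rz": 0, "claw": 1},
  {"x": 0, "y": 0.0005, "z": -0.037, "rx": 0, "ry": 0, "rz": 0, "claw": 1},
  {"x": 0, "y": 0.0005, "z": -0.037, "rx": 0, "ry": 0, "rz": 0, "claw": 1},
])

```text
time_s: 5.62
eef_pos: [0.5208, 0.1543, 0.1527]
orientation: [[-0.78, 0.626, 0.0], [0.626, 0.78, -0.0], [-0.0, -0.0, -1.0]]
ft_force: [0.7, 0.7, -1.0]
opening: 0.0241
```

Request:
arm_command([
  {"x": 0, "y": 0, "z": -0.001, "rx": 0, "ry": 0, "rz": 0, "claw": 1},
  {"x": 0, "y": 0, "z": -0.002, "rx": 0, "ry": 0, "rz": 0, "claw": 1},
  {"x": 0, "y": 0, "z": -0.003, "rx": 0, "ry": 0, "rz": 0, "claw": 1},
  {"x": 0, "y": 0, "z": -0.004, "rx": 0, "ry": 0, "rz": 0, "claw": 1},
  {"x": 0, "y": 0, "z": -0.005, "rx": 0, "ry": 0, "rz": 0, "claw": 1},
])

```text
time_s: 6.25
eef_pos: [0.5206, 0.1544, 0.1475]
orientation: [[-0.78, 0.626, 0.0], [0.626, 0.78, 0.0], [-0.0, 0.0, -1.0]]
ft_force: [0.2, 0.1, -0.6]
opening: 0.0239
```

Request:
arm_command([
  {"x": 0, "y": 0, "z": -0.001, "rx": 0, "ry": 0, "rz": 0, "claw": 1},
  {"x": 0, "y": 0, "z": -0.002, "rx": 0, "ry": 0, "rz": 0, "claw": 1},
  {"x": 0, "y": 0, "z": -0.003, "rx": 0, "ry": 0, "rz": 0, "claw": 1},
])

```text
time_s: 6.62
eef_pos: [0.5206, 0.1544, 0.1445]
orientation: [[-0.78, 0.626, -0.0], [0.626, 0.78, -0.0], [-0.0, -0.0, -1.0]]
ft_force: [-0.1, -0.7, -1.4]
opening: 0.0239
```

Request:
arm_command([
  {"x": 0, "y": 0, "z": -0.001, "rx": 0, "ry": 0, "rz": 0, "claw": 1},
  {"x": 0, "y": 0, "z": -0.001, "rx": 0, "ry": 0, "rz": 0, "claw": 1},
])

```text
time_s: 6.88
eef_pos: [0.5206, 0.1544, 0.1438]
orientation: [[-0.78, 0.626, 0.0], [0.626, 0.78, 0.0], [-0.0, 0.0, -1.0]]
ft_force: [-1.4, 0.2, 2.0]
opening: 0.0235
```

Contact at plug_face ≈ 13.9 mm above the rim, about 3 N. Easing anticlockwise.

Request:
arm_command([
  {"x": 0, "y": 0, "z": 0, "rx": 0, "ry": 0, "rz": 3, "claw": 1},
  {"x": 0, "y": 0, "z": 0, "rx": 0, "ry": 0, "rz": 6, "claw": 1},
])

```text
time_s: 7.12
eef_pos: [0.5208, 0.1545, 0.1437]
orientation: [[-0.842, 0.54, 0.001], [0.54, 0.842, 0.0], [-0.0, 0.0, -1.0]]
ft_force: [-0.6, -0.0, -0.8]
opening: 0.0237
```

Request:
arm_command([
  {"x": 0, "y": 0, "z": 0, "rx": 0, "ry": 0, "rz": 3, "claw": 1},
  {"x": 0, "y": 0, "z": 0, "rx": 0, "ry": 0, "rz": 6, "claw": 1},
])

```text
time_s: 7.38
eef_pos: [0.5205, 0.1544, 0.1434]
orientation: [[-0.894, 0.449, -0.0], [0.449, 0.894, 0.0], [0.0, -0.0, -1.0]]
ft_force: [-0.3, -0.2, -0.0]
opening: 0.024
```

```bash
python3 -c "
from station import robot
o=robot.get_obs();print(o['eef_pos'],o['ft_force'],o['torque'])"
```

```text
[0.52052024 0.15438125 0.14342754] [-0.30996921 -0.22072754 -0.00265512] [ 0.05287619  0.07842861 -0.03088053]
```

Request:
arm_command([
  {"x": 0, "y": 0, "z": -0.001, "rx": 0, "ry": 0, "rz": 0, "claw": 1},
  {"x": 0, "y": 0, "z": -0.001, "rx": 0, "ry": 0, "rz": 0, "claw": 1},
])

```text
time_s: 7.62
eef_pos: [0.5205, 0.1543, 0.1424]
orientation: [[-0.892, 0.451, -0.0], [0.451, 0.892, -0.0], [0.0, -0.0, -1.0]]
ft_force: [0.3, -0.8, -1.4]
opening: 0.0239
```

Request:
arm_command([
  {"x": 0, "y": 0, "z": -0.001, "rx": 0, "ry": 0, "rz": 0, "claw": 1},
  {"x": 0, "y": 0, "z": -0.001, "rx": 0, "ry": 0, "rz": 0, "claw": 1},
])

```text
time_s: 7.88
eef_pos: [0.5205, 0.1544, 0.1415]
orientation: [[-0.893, 0.451, -0.0], [0.451, 0.893, -0.0], [0.0, -0.0, -1.0]]
ft_force: [-0.4, 0.3, -0.4]
opening: 0.0238
```

Request:
arm_command([
  {"x": 0, "y": 0, "z": -0.001, "rx": 0, "ry": 0, "rz": 0, "claw": 1},
  {"x": 0, "y": 0, "z": -0.002, "rx": 0, "ry": 0, "rz": 0, "claw": 1},
])

```text
time_s: 8.12
eef_pos: [0.5206, 0.1544, 0.1395]
orientation: [[-0.893, 0.45, 0.0], [0.45, 0.893, 0.0], [-0.0, 0.0, -1.0]]
ft_force: [0.0, 0.4, 0.2]
opening: 0.0238
```

Request:
arm_command([
  {"x": 0, "y": 0, "z": -0.001, "rx": 0, "ry": 0, "rz": 0, "claw": 1},
  {"x": 0, "y": 0, "z": -0.001, "rx": 0, "ry": 0, "rz": 0, "claw": 1},
])

```text
time_s: 8.38
eef_pos: [0.5206, 0.1544, 0.1387]
orientation: [[-0.893, 0.45, 0.0], [0.45, 0.893, 0.0], [-0.0, 0.0, -1.0]]
ft_force: [-0.5, 0.1, 0.2]
opening: 0.0243
```

Request:
arm_command([
  {"x": 0, "y": 0, "z": -0.0005, "rx": 0, "ry": 0, "rz": 0, "claw": 1},
  {"x": 0, "y": 0, "z": -0.0005, "rx": 0, "ry": 0, "rz": 0, "claw": 1},
])

```text
time_s: 8.62
eef_pos: [0.5207, 0.1544, 0.1386]
orientation: [[-0.893, 0.45, 0.0], [0.45, 0.893, 0.0], [-0.0, 0.0, -1.0]]
ft_force: [-1.8, -0.3, 4.7]
opening: 0.0241
```

Request:
arm_command([
  {"x": 0, "y": 0, "z": -0.0005, "rx": 0, "ry": 0, "rz": 0, "claw": 1},
  {"x": 0, "y": 0, "z": -0.0005, "rx": 0, "ry": 0, "rz": 0, "claw": 1},
])

```text
time_s: 8.88
eef_pos: [0.5207, 0.1544, 0.1385]
orientation: [[-0.893, 0.45, 0.001], [0.45, 0.893, 0.0], [-0.0, 0.0, -1.0]]
ft_force: [-3.6, -0.9, 8.9]
opening: 0.0241
```

It slipped off a tooth onto the low end of a lip, face 8.7 mm above the rim. Lightening the press, then turning anticlockwise while following the climb.

Request:
arm_command([
  {"x": -0.0005, "y": 0, "z": 0.0006, "rx": 0, "ry": 0, "rz": 0, "claw": 1},
  {"x": -0.0005, "y": 0, "z": 0.0009, "rx": 0, "ry": 0, "rz": 5, "claw": 1},
])

```text
time_s: 9.12
eef_pos: [0.5206, 0.1548, 0.1389]
orientation: [[-0.929, 0.369, 0.001], [0.369, 0.929, 0.001], [-0.001, 0.001, -1.0]]
ft_force: [-1.1, 0.8, 4.7]
opening: 0.0241
```

Request:
arm_command([
  {"x": 0, "y": 0, "z": 0.0002, "rx": 0, "ry": 0, "rz": 3, "claw": 1},
  {"x": 0, "y": 0, "z": 0.0004, "rx": 0, "ry": 0, "rz": 6, "claw": 1},
])

```text
time_s: 9.38
eef_pos: [0.5205, 0.1549, 0.1394]
orientation: [[-0.963, 0.27, 0.001], [0.27, 0.963, 0.001], [-0.001, 0.001, -1.0]]
ft_force: [-1.1, 1.5, 4.6]
opening: 0.024
```

Request:
arm_command([
  {"x": 0, "y": 0, "z": 0.0004, "rx": 0, "ry": 0, "rz": 4, "claw": 1},
  {"x": 0, "y": 0, "z": 0.0007, "rx": 0, "ry": 0, "rz": 8, "claw": 1},
  {"x": 0, "y": 0, "z": 0.001, "rx": 0, "ry": 0, "rz": 12, "claw": 1},
])

```text
time_s: 9.75
eef_pos: [0.5203, 0.1548, 0.1402]
orientation: [[-0.998, 0.063, 0.001], [0.063, 0.998, 0.001], [-0.001, 0.001, -1.0]]
ft_force: [-2.0, 1.4, 4.3]
opening: 0.0236
```

Request:
arm_command([
  {"x": 0, "y": 0, "z": 0.0003, "rx": 0, "ry": 0, "rz": 4, "claw": 1},
  {"x": 0, "y": 0, "z": 0.0005, "rx": 0, "ry": 0, "rz": 8, "claw": 1},
  {"x": 0, "y": 0, "z": 0.0008, "rx": 0, "ry": 0, "rz": 12, "claw": 1},
])

```text
time_s: 10.12
eef_pos: [0.5202, 0.1548, 0.1411]
orientation: [[-0.989, -0.146, 0.001], [-0.146, 0.989, 0.001], [-0.001, 0.001, -1.0]]
ft_force: [-2.8, 0.5, 6.4]
opening: 0.0239
```

Request:
arm_command([
  {"x": 0, "y": 0, "z": 0.0005, "rx": 0, "ry": 0, "rz": 4, "claw": 1},
  {"x": 0, "y": 0, "z": 0.0009, "rx": 0, "ry": 0, "rz": 8, "claw": 1},
  {"x": 0, "y": 0, "z": 0.0012, "rx": 0, "ry": 0, "rz": 12, "claw": 1},
])

```text
time_s: 10.5
eef_pos: [0.52, 0.1546, 0.1421]
orientation: [[-0.937, -0.348, 0.0], [-0.348, 0.937, 0.0], [-0.0, 0.0, -1.0]]
ft_force: [-1.9, 0.8, 5.1]
opening: 0.0237
```

Request:
arm_command([
  {"x": -0.0003, "y": 0, "z": 0.0003, "rx": 0, "ry": 0, "rz": 4, "claw": 1},
  {"x": -0.0003, "y": 0, "z": 0.0006, "rx": 0, "ry": 0, "rz": 8, "claw": 1},
])

```text
time_s: 10.75
eef_pos: [0.5199, 0.1546, 0.1427]
orientation: [[-0.88, -0.475, 0.0], [-0.475, 0.88, 0.0], [-0.0, 0.0, -1.0]]
ft_force: [-1.8, 0.7, 4.3]
opening: 0.0236
```

Request:
arm_command([
  {"x": 0, "y": 0, "z": 0.0003, "rx": 0, "ry": 0, "rz": 4, "claw": 1},
  {"x": 0, "y": 0, "z": 0.0006, "rx": 0, "ry": 0, "rz": 8, "claw": 1},
])

```text
time_s: 11.0
eef_pos: [0.5197, 0.1545, 0.1433]
orientation: [[-0.805, -0.593, 0.0], [-0.593, 0.805, 0.0], [-0.0, 0.0, -1.0]]
ft_force: [-1.9, 0.1, 3.6]
opening: 0.0239
```

Request:
arm_command([
  {"x": 0, "y": 0, "z": 0.0003, "rx": 0, "ry": 0, "rz": 3, "claw": 1},
  {"x": 0, "y": 0, "z": 0.0005, "rx": 0, "ry": 0, "rz": 6, "claw": 1},
])

```text
time_s: 11.25
eef_pos: [0.5197, 0.1545, 0.1437]
orientation: [[-0.739, -0.673, 0.0], [-0.673, 0.739, 0.0], [-0.0, 0.0, -1.0]]
ft_force: [-1.3, 0.8, 2.8]
opening: 0.0237
```

Request:
arm_command([
  {"x": 0, "y": 0, "z": 0.0003, "rx": 0, "ry": 0, "rz": 3, "claw": 1},
  {"x": 0, "y": 0, "z": 0.0005, "rx": 0, "ry": 0, "rz": 6, "claw": 1},
])

```text
time_s: 11.5
eef_pos: [0.5198, 0.1545, 0.144]
orientation: [[-0.665, -0.747, 0.0], [-0.747, 0.665, 0.0], [-0.0, 0.0, -1.0]]
ft_force: [-0.4, -0.8, 1.3]
opening: 0.0241
```

Request:
arm_command([
  {"x": 0, "y": 0, "z": -0.0001, "rx": 0, "ry": 0, "rz": 2, "claw": 1},
  {"x": 0, "y": 0, "z": -0.0001, "rx": 0, "ry": 0, "rz": 4, "claw": 1},
])

```text
time_s: 11.75
eef_pos: [0.5198, 0.1544, 0.1438]
orientation: [[-0.611, -0.792, 0.0], [-0.792, 0.611, 0.0], [-0.0, 0.0, -1.0]]
ft_force: [-0.6, 0.0, -1.4]
opening: 0.0237
```

Request:
arm_command([
  {"x": 0, "y": 0, "z": 0, "rx": 0, "ry": 0, "rz": 2, "claw": 1},
  {"x": 0, "y": 0, "z": 0, "rx": 0, "ry": 0, "rz": 4, "claw": 1},
])

```text
time_s: 12.0
eef_pos: [0.5196, 0.1543, 0.1437]
orientation: [[-0.554, -0.833, -0.0], [-0.833, 0.554, -0.0], [0.0, 0.0, -1.0]]
ft_force: [-0.5, 0.1, -0.7]
opening: 0.024
```

Force vanished, so the lug is over the gap. Lowering to follow the fall.

Request:
arm_command([
  {"x": 0, "y": 0, "z": -0.001, "rx": 0, "ry": 0, "rz": 1, "claw": 1},
  {"x": 0, "y": 0, "z": -0.002, "rx": 0, "ry": 0, "rz": 2, "claw": 1},
  {"x": 0, "y": 0, "z": -0.003, "rx": 0, "ry": 0, "rz": 2, "claw": 1},
])

```text
time_s: 12.38
eef_pos: [0.5197, 0.1544, 0.1408]
orientation: [[-0.526, -0.85, -0.0], [-0.85, 0.526, -0.0], [0.0, 0.0, -1.0]]
ft_force: [-0.8, -1.1, -0.9]
opening: 0.0239
```

Request:
arm_command([
  {"x": 0, "y": 0, "z": -0.001, "rx": 0, "ry": 0, "rz": 0, "claw": 1},
  {"x": 0, "y": 0, "z": -0.002, "rx": 0, "ry": 0, "rz": 0, "claw": 1},
])

```text
time_s: 12.62
eef_pos: [0.5198, 0.1544, 0.1389]
orientation: [[-0.526, -0.85, 0.0], [-0.85, 0.526, 0.0], [-0.0, -0.0, -1.0]]
ft_force: [0.2, -0.8, -0.1]
opening: 0.024
```

Request:
arm_command([
  {"x": 0, "y": 0, "z": -0.001, "rx": 0, "ry": 0, "rz": 0, "claw": 1},
  {"x": 0, "y": 0, "z": -0.001, "rx": 0, "ry": 0, "rz": 0, "claw": 1},
])

```text
time_s: 12.88
eef_pos: [0.5198, 0.1544, 0.1379]
orientation: [[-0.526, -0.85, -0.0], [-0.85, 0.526, -0.0], [0.0, 0.0, -1.0]]
ft_force: [0.2, -0.4, -1.1]
opening: 0.0235
```

Request:
arm_command([
  {"x": 0, "y": 0, "z": -0.001, "rx": 0, "ry": 0, "rz": 0, "claw": 1},
  {"x": 0, "y": 0, "z": -0.0015, "rx": 0, "ry": 0, "rz": 0, "claw": 1},
  {"x": 0, "y": 0, "z": -0.0015, "rx": 0, "ry": 0, "rz": 0, "claw": 1},
])

```text
time_s: 13.25
eef_pos: [0.5198, 0.1544, 0.1364]
orientation: [[-0.526, -0.85, -0.0], [-0.85, 0.526, -0.0], [0.0, 0.0, -1.0]]
ft_force: [0.2, -0.2, -1.3]
opening: 0.0236
```

Request:
arm_command([
  {"x": 0, "y": 0, "z": -0.0005, "rx": 0, "ry": 0, "rz": 0, "claw": 1},
  {"x": 0, "y": 0, "z": -0.001, "rx": 0, "ry": 0, "rz": 0, "claw": 1},
  {"x": 0, "y": 0, "z": -0.001, "rx": 0, "ry": 0, "rz": 0, "claw": 1},
])

```text
time_s: 13.62
eef_pos: [0.5198, 0.1544, 0.1355]
orientation: [[-0.526, -0.85, 0.0], [-0.85, 0.526, 0.0], [-0.0, -0.0, -1.0]]
ft_force: [-0.1, -1.1, -0.8]
opening: 0.0238
```

Request:
arm_command([
  {"x": 0, "y": 0, "z": -0.0005, "rx": 0, "ry": 0, "rz": 0, "claw": 1},
  {"x": 0, "y": 0, "z": -0.0005, "rx": 0, "ry": 0, "rz": 0, "claw": 1},
])

```text
time_s: 13.88
eef_pos: [0.5199, 0.1544, 0.1355]
orientation: [[-0.526, -0.85, 0.0], [-0.85, 0.526, 0.0], [-0.0, -0.0, -1.0]]
ft_force: [-1.9, -0.1, 4.1]
opening: 0.0236
```

Bottomed at face ≈ 5.6 mm: in the thread start. Now clockwise, following it down.

Request:
arm_command([
  {"x": 0, "y": 0, "z": 0.0002, "rx": 0, "ry": 0, "rz": -3, "claw": 1},
  {"x": 0, "y": 0, "z": 0.0002, "rx": 0, "ry": 0, "rz": -6, "claw": 1},
])

```text
time_s: 14.12
eef_pos: [0.5199, 0.1545, 0.1352]
orientation: [[-0.614, -0.79, 0.0], [-0.79, 0.614, 0.0], [-0.0, -0.0, -1.0]]
ft_force: [0.5, 0.2, -0.5]
opening: 0.0239
```

Request:
arm_command([
  {"x": 0, "y": 0, "z": 0, "rx": 0, "ry": 0, "rz": -4, "claw": 1},
  {"x": 0, "y": 0, "z": 0, "rx": 0, "ry": 0, "rz": -8, "claw": 1},
])

```text
time_s: 14.38
eef_pos: [0.5197, 0.1544, 0.1349]
orientation: [[-0.718, -0.696, -0.0], [-0.696, 0.718, -0.0], [0.0, 0.0, -1.0]]
ft_force: [-0.4, 0.5, -0.1]
opening: 0.0239
```

Request:
arm_command([
  {"x": 0, "y": 0, "z": -0.0005, "rx": 0, "ry": 0, "rz": -3, "claw": 1},
  {"x": 0, "y": 0, "z": -0.0008, "rx": 0, "ry": 0, "rz": -6, "claw": 1},
])

```text
time_s: 14.62
eef_pos: [0.5197, 0.1544, 0.1341]
orientation: [[-0.786, -0.618, -0.0], [-0.618, 0.786, -0.0], [0.0, 0.0, -1.0]]
ft_force: [-1.1, 0.1, -1.1]
opening: 0.024
```

Request:
arm_command([
  {"x": 0, "y": 0, "z": -0.0004, "rx": 0, "ry": 0, "rz": -4, "claw": 1},
  {"x": 0, "y": 0, "z": -0.0007, "rx": 0, "ry": 0, "rz": -8, "claw": 1},
])

```text
time_s: 14.88
eef_pos: [0.5198, 0.1544, 0.1335]
orientation: [[-0.865, -0.502, -0.0], [-0.502, 0.865, -0.0], [0.0, 0.0, -1.0]]
ft_force: [-0.0, -0.4, -0.8]
opening: 0.0239
```

Running freely. Continuing at 0.075 mm/deg.

Request:
arm_command([
  {"x": 0, "y": 0, "z": -0.0005, "rx": 0, "ry": 0, "rz": -4, "claw": 1},
  {"x": 0, "y": 0, "z": -0.0009, "rx": 0, "ry": 0, "rz": -8, "claw": 1},
  {"x": 0, "y": 0, "z": -0.0012, "rx": 0, "ry": 0, "rz": -12, "claw": 1},
])

```text
time_s: 15.25
eef_pos: [0.52, 0.1544, 0.1325]
orientation: [[-0.95, -0.311, 0.0], [-0.311, 0.95, 0.0], [-0.0, -0.0, -1.0]]
ft_force: [-0.4, -0.8, 0.3]
opening: 0.024
```

Request:
arm_command([
  {"x": 0, "y": 0, "z": -0.0004, "rx": 0, "ry": 0, "rz": -4, "claw": 1},
  {"x": 0, "y": 0, "z": -0.0007, "rx": 0, "ry": 0, "rz": -8, "claw": 1},
])

```text
time_s: 15.5
eef_pos: [0.5201, 0.1544, 0.1319]
orientation: [[-0.984, -0.176, 0.001], [-0.176, 0.984, 0.0], [-0.001, -0.0, -1.0]]
ft_force: [0.5, -1.6, 1.1]
opening: 0.024
```

Request:
arm_command([
  {"x": 0, "y": 0, "z": -0.0004, "rx": 0, "ry": 0, "rz": -4, "claw": 1},
  {"x": 0, "y": 0, "z": -0.0007, "rx": 0, "ry": 0, "rz": -8, "claw": 1},
])

```text
time_s: 15.75
eef_pos: [0.5201, 0.1544, 0.1313]
orientation: [[-0.999, -0.037, 0.001], [-0.037, 0.999, -0.0], [-0.001, -0.0, -1.0]]
ft_force: [0.0, -0.6, 2.3]
opening: 0.0237
```

Request:
arm_command([
  {"x": 0, "y": 0, "z": -0.0003, "rx": 0, "ry": 0, "rz": -4, "claw": 1},
  {"x": 0, "y": 0, "z": -0.0005, "rx": 0, "ry": 0, "rz": -8, "claw": 1},
])

```text
time_s: 16.0
eef_pos: [0.5201, 0.1543, 0.1307]
orientation: [[-0.995, 0.102, 0.001], [0.102, 0.995, -0.0], [-0.001, 0.0, -1.0]]
ft_force: [0.4, -0.5, 1.8]
opening: 0.0235
```

```bash
python3 -c "
from station import robot
o=robot.get_obs();print(o['eef_pos'],o['ft_force'],o['torque'])"
```

```text
[0.52007258 0.15431299 0.1307417 ] [ 0.43220003 -0.50001913  1.79488881] [-0.27067682  0.05464408  0.00812903]
```

Request:
arm_command([
  {"x": 0, "y": 0, "z": -0.0003, "rx": 0, "ry": 0, "rz": -4, "claw": 1},
  {"x": 0, "y": 0, "z": -0.0003, "rx": 0, "ry": 0, "rz": -4, "claw": 1},
])

```text
time_s: 16.25
eef_pos: [0.52, 0.1544, 0.1304]
orientation: [[-0.986, 0.169, 0.0], [0.169, 0.986, 0.0], [-0.0, 0.0, -1.0]]
ft_force: [0.2, 0.2, 1.5]
opening: 0.0239
```

```bash
python3 -c "
from station import robot
o=robot.get_obs();print(o['eef_pos'],o['ft_force'],o['torque'],o['orientation'][:,0])"
```

```text
[0.52001559 0.15438848 0.1304091 ] [0.17199094 0.17334324 1.45295736] [-0.19617967  0.01656053  0.03602864] [-9.85632179e-01  1.68905300e-01 -4.54865330e-04]
```

Request:
arm_command([
  {"x": 0, "y": 0, "z": -0.0003, "rx": 0, "ry": 0, "rz": -4, "claw": 1},
  {"x": 0, "y": 0, "z": -0.0004, "rx": 0, "ry": 0, "rz": -6, "claw": 1},
])

```text
time_s: 16.5
eef_pos: [0.52, 0.1544, 0.13]
orientation: [[-0.962, 0.271, 0.0], [0.271, 0.962, 0.0], [-0.0, 0.0, -1.0]]
ft_force: [1.4, -1.4, 1.3]
opening: 0.0239
```

```bash
python3 -c "
from station import robot
o=robot.get_obs();print(o['eef_pos'],o['ft_force'],o['torque'],o['orientation'][:,0])"
```

```text
[0.51995077 0.15436452 0.12997812] [ 1.44235101 -1.38265173  1.3446431 ] [-0.34817515 -0.09837024  0.02399068] [-9.62469092e-01  2.71391097e-01 -3.46864429e-04]
```

Request:
arm_command([
  {"x": 0, "y": 0, "z": 0, "rx": 0, "ry": 0, "rz": -3, "claw": 1},
  {"x": 0, "y": 0, "z": 0, "rx": 0, "ry": 0, "rz": -3, "claw": 1},
])

```text
time_s: 16.75
eef_pos: [0.5202, 0.1545, 0.13]
orientation: [[-0.947, 0.32, 0.001], [0.32, 0.947, 0.0], [-0.001, 0.0, -1.0]]
ft_force: [1.3, -0.7, 0.1]
opening: 0.024
```

```bash
python3 -c "
from station import robot
o=robot.get_obs();print(o['eef_pos'],o['ft_force'],o['torque'],o['orientation'][:,0])"
```

```text
[0.52021028 0.15453454 0.1299659 ] [ 1.295818   -0.68129798  0.13453521] [-0.33796297 -0.79191086  0.12241671] [-9.47418354e-01  3.19996843e-01 -6.95029082e-04]
```

The stop is felt at 0.12 N m, with the face about 0 mm above the rim after 77° clockwise. Releasing partway and rising.

Request:
arm_command([
  {"x": 0, "y": 0, "z": 0, "rx": 0, "ry": 0, "rz": 0, "claw": 0},
  {"x": 0, "y": 0, "z": 0, "rx": 0, "ry": 0, "rz": 0, "claw": 0},
  {"x": 0, "y": 0, "z": 0, "rx": 0, "ry": 0, "rz": 0, "claw": 0},
  {"x": 0, "y": 0, "z": 0, "rx": 0, "ry": 0, "rz": 0, "claw": 0},
  {"x": 0, "y": 0, "z": 0, "rx": 0, "ry": 0, "rz": 0, "claw": 0},
])

```text
time_s: 17.38
eef_pos: [0.5197, 0.1544, 0.1298]
orientation: [[-0.947, 0.321, -0.0], [0.321, 0.947, 0.0], [0.0, 0.0, -1.0]]
ft_force: [-0.3, 0.5, 0.8]
opening: 0.0441
```

Request:
arm_command([
  {"x": 0, "y": 0, "z": 0.02, "rx": 0, "ry": 0, "rz": 0, "claw": 0},
  {"x": 0, "y": 0, "z": 0.06, "rx": 0, "ry": 0, "rz": 0, "claw": 0},
  {"x": 0, "y": 0, "z": 0.12, "rx": 0, "ry": 0, "rz": 0, "claw": 0},
  {"x": 0, "y": -0.06, "z": 0.15, "rx": 0, "ry": 0, "rz": 0, "claw": 0},
  {"x": 0, "y": -0.12, "z": 0.15, "rx": 0, "ry": 0, "rz": 0, "claw": 0},
  {"x": 0, "y": -0.18, "z": 0.15, "rx": 0, "ry": 0, "rz": 0, "claw": 0},
  {"x": 0, "y": -0.2, "z": 0.15, "rx": 0, "ry": 0, "rz": 0, "claw": 0},
  {"x": 0, "y": -0.2, "z": 0.15, "rx": 0, "ry": 0, "rz": 0, "claw": 0},
])

```text
time_s: 18.38
eef_pos: [0.5195, -0.047, 0.2799]
orientation: [[-0.946, 0.324, 0.0], [0.324, 0.946, 0.0], [-0.0, 0.0, -1.0]]
ft_force: [-0.3, -0.1, 0.5]
opening: 0.0438
```

```bash
python3 - <<'E'
from h import *
ims=[]
for n in("scene","top"):
    p,d=robot.read_camera(n);W=cloud(n,d);h=cv2.cvtColor(p,cv2.COLOR_RGB2HSV)
    y,x=(245,400) if n=="scene" else(205,150)
    b=np.zeros(d.shape,bool);b[y:y+70,x:x+70]=1
    o=b&(h[...,0]>4)&(h[...,0]<16)&(h[...,1]>140)&(d>0)
    P=W[o];print(n,o.sum(),"orange z",np.percentile(P[:,2],[2,50,95]),"mid",(P.min(0)+P.max(0))/2)
    im=cv2.convertScaleAbs(cv2.resize(p[y:y+70,x:x+70,::-1],(400,400),interpolation=2),alpha=1.6)
    ring=lambda z,r:np.c_[.5199+r*np.cos(np.linspace(0,6.28,80)),.154+r*np.sin(np.linspace(0,6.28,80)),np.full(80,z)]
    if n=="scene":
        for z,r,c in((.106,.027,(0,255,0)),(.1123,.027,(0,255,0))): cv2.polylines(im,[((proj(n,ring(z,r))+.5-[x,y])*400/70).astype(int)],True,c,1)
    ims.append(im)
cv2.imwrite("pics/end.png",np.hstack(ims))
E
```

```text
scene 281 orange z [0.11440434 0.13377284 0.14647842] mid [0.51952064 0.15215421 0.1315337 ]Traceback (most recent call last):
  File "<stdin>", line 8, in <module>
    return _quantile_unchecked(
        a, q, axis, out, overwrite_input, method, keepdims, weights)
    return _ureduce(a,
                    func=_quantile_ureduce_func,
    ...<5 lines>...
                    overwrite_input=overwrite_input,
                    method=method)
    r = func(a, **kwargs)
    result = _quantile(arr,
                       quantiles=q,
    ...<2 lines>...
                       out=out,
                       weights=wgt)
    slices_having_nans = np.isnan(arr[-1, ...])
                                  ~~~^^^^^^^^^
IndexError: index -1 is out of bounds for axis 0 with size 0
```

```bash
python3 - <<'E'
from h import *
n="scene";p,d=robot.read_camera(n);y,x=235,390
im=cv2.convertScaleAbs(cv2.resize(p[y:y+80,x:x+80,::-1],(400,400),interpolation=2),alpha=1.6);im2=im.copy()
t=np.linspace(0,6.28,80)
for z in(.106,.1123): cv2.polylines(im2,[((proj(n,np.c_[.5199+.027*np.cos(t),.154+.027*np.sin(t),np.full(80,z)])+.5-[x,y])*5).astype(int)],True,(0,255,0),1)
cv2.imwrite("pics/end.png",np.hstack([im,im2]))
E
```

```text
(no output)
```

View pics/end.png

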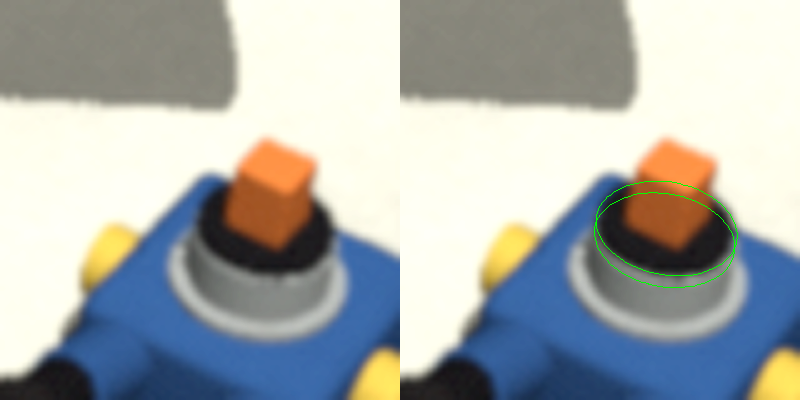

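The picture shows the orange head upright at (270,190) and the black flange resting on the full steel collar with no gap around it. The gripper is clear. Handing in.

```bash
python3 -c "
from station import robot
print(robot.job_done(),robot.get_obs()['time_s'])"
```

```text
the job is handed in; nothing more can be done
the job is handed in; nothing more can be done
```

The orange-topped plug is screwed home in the camera port and released. I handed the job in after about 18.5 s of robot time; no verdict is reported.

- **Route in:** The plug first sat on a tooth. Easing it anticlockwise, it slipped onto a lip, climbed it and dropped into the thread start, with the flange about 5.6 mm above the rim. It then ran 77° clockwise to the stop.
- **Force:** The stop was felt at about 0.12 N m. The highest press I read was about 9 N, briefly, when it landed on the lip. That is above the suggested 2 to 5 N but far below the 60 N limit.
- **Last checks:** The tool height put the flange about 0 mm above the rim. The head-top height in the scene camera's depth agreed to within a millimetre or two. The last picture shows the plug upright on the collar with the gripper clear.
- **Disagreement:** In that picture the flange's lower dark edge is about 2 px higher than I predicted. The same offset showed while the plug hung in the gripper, so I take it as a quirk of the picture rather than a gap.
- **Not checked:** The arm blocked the top camera's view of the port at the end. I did not re-measure the other bench items; the gripper felt no contact with any of them.

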